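# Pack the gold-testing kit

## Robot

A 7-joint arm with a two-finger parallel gripper is mounted at the origin on a cart in front of the work surface, level with it; the furniture and walls round the work are solid. World frame = base frame: x ahead of the robot, y to its left, z up, the work surface at z = 0. Lengths are in m, angles in degrees, forces in N, time in s.
With the tool pointing down it reaches from about 0.425 to 0.875 m from the base axis. Payload 4.7 kg.
Tool frame: the origin (TCP) lies midway between the tips of the shut fingers; the grasp point (between the pads) lies 19 mm behind it; z points along the fingers, y is the line along which they close (so a half turn about z gives the same grasp; the last joint's range is limited). The gripper opens to 87 mm and grips with 3 to 60 N. Pads are 19 mm wide; open, the fingers measure 117 mm over their backs; the gripper's body (75 mm by 190 mm) begins 51 mm behind the grasp point.
Start: joints at [-66.056, 18.392, -4.016, 83.108, 1.295, 78.541, -3.26], TCP at [0.255, 0.598, 0.223] pointing down, gripper open.
Joint ranges: [-163.93, 163.93], [-17.29, 119.83], [-79.2, 71.16], [3.27, 140.29], [-89.18, 269.18], [5.43, 117.66], [-154.24, 154.24]. Speed limits (degrees/s): [147.25, 147.25, 180, 180, 180, 180, 180].

## Interface

Orientations are given as [roll, pitch, yaw] about the fixed x, y, z axes, in that order (R = Rz(yaw) Ry(pitch) Rx(roll)).
In Python, from cell import env, viewer, boxes_of, masks_of gives the robot as it stands. The module is installed in compiled form; this text tells all that it offers.
- The arm moves only by the tool apply_moves, never from a script. Its argument "moves" is a list of rows, each a list of 7 numbers: the shift along the tool's x, y, z scaled (see below), then the turn, a rotation vector about the tool's x, y, z scaled (see below), then the opening, from 0 (shut) to 1 (fully open). A call has 1 to 20 rows; each row is the pose to reach, as a shift and turn from the pose commanded when the call began, along the tool's axes at that moment; what a row does not reach only later rows make up. The controller multiplies each number of a shift by 0.2 m and each number of a turn by 1.5 rad. A row lasts 1/10 s, in which the tool goes at most 50 mm and 8.59 degrees, less where a joint would pass 70% of its speed; a pose out of reach is approached as far as the arm can. A call with a number of a shift or a turn outside -1 to 1 is refused whole. A call with a gripper value outside its range is refused whole. The fingers move at their own pace and stop on an object; "grip_force" is the grip in N (left out, the last holds). Time passes only in rows, so rows that repeat a pose let the fingers close. It gives the time, the measured TCP pose, the force, the opening and the grip force at its end, in the units of the state.
- env.get_obs(): the state, without advancing time (a new reading comes with each control period).
- viewer.read_camera(name): name is "scene" or "top" or "wrist"; returns the picture (420x560x3 uint8, red, green, blue); there is no depth.
- viewer.get_calibration(name): a dict with "fov_y" (degrees; the focal length in pixels is half the picture's height over the tangent of half this angle, whatever the lens; pixels are square), "cx", "cy" (the principal point, pixels), "position" and "orientation" of the camera in the world. Camera axes: x right, y up, looking along -z (the intrinsics and any distortion apply to the point x, -y, -z); pixel columns grow to the right and rows downward; lengths in m; the calibration is good to about 2 mm. A picture is of the moment at which its call begins: read the wrist's pose just before it. get_calibration takes no time and is no camera call; for the wrist camera it gives the pose at the moment of the call.
- env.sign_off(): hands the job in; it is judged then, once.
Trained networks look in the newest picture that a camera, given by its name, has taken for a name from the list of things; names that differ only in an ending like _2 or _b are one class to them, and where a whole thing is asked for, a point or a joint stands for the part that bears it (a point fixed in the world has none). Each returns a list of dicts, best first, with "conf" (0 to 1); they miss things now and then, are a little off and sometimes report something else, mostly with a low value. They report only what shows in the picture. A call takes as long as a camera call. They do not tell look-alikes from the thing itself.
- boxes_of(camera, target): "location" ([column, row] in pixels, amid what is visible of it).
- masks_of(camera, target): "pixels" (420x560 bool, what is visible of it) and "location" ([column, row] in pixels, amid what is visible of it).
The state is a dict: "time_s": time; "qpos": joint angles; "joint_velocities": joint speeds; "effort": joint torques, N m; "tool_pos": TCP position; "tool_rot": TCP orientation; "force": force on the tool from outside, world axes, zero at the start; "wrist_torque": the same for the moment, N m; "grip_width": finger opening in m; "grasp_force": force on a finger pad.
Only numpy, scipy, OpenCV 4.12 (cv2) and the standard library are available. Lean on these libraries where they do the work, as an engineer would, in place of code of your own. Each camera call takes 0.05 s, during which the arm holds its last target. There are 200 camera calls.

## Task

Pack the gold-testing kit into the aluminium tray at the front of the desk, using the things close by it: stand the yellow-, green- and red-capped acid bottles each in the well marked with its own colour, and lay the black touchstone, now on its cork pad, streaks up, flat inside the shallow bay at the tray's end. The blue-capped rinse bottle and the amber oil bottle do not belong to the kit: leave them standing where they are.

Things in the scene. Friction and masses are not known exactly. Their poses are not given: they have to be found in the camera images.
- yellow_bottle_mid (a point): Yellow-capped bottle of test acid: white dropper bottle, 31 mm across the body and 84 mm tall, standing upright, with a pointed yellow cap and a yellow band on its label; loose, about 55 g. Round body up to 47 mm, then the cap, 21 mm across. Point: on its axis, 42 mm above its foot; z up.
- green_bottle_mid (a point): Green-capped bottle of test acid: white dropper bottle, 31 mm across the body and 84 mm tall, standing upright, with a pointed green cap and a green band on its label; loose, about 55 g. Round body up to 47 mm, then the cap, 21 mm across. Point: on its axis, 42 mm above its foot; z up.
- red_bottle_mid (a point): Red-capped bottle of test acid: white dropper bottle, 31 mm across the body and 84 mm tall, standing upright, with a pointed red cap and a red band on its label; loose, about 55 g. Round body up to 47 mm, then the cap, 21 mm across. Point: on its axis, 42 mm above its foot; z up.
- blue_bottle_mid (a point): Blue-capped rinse bottle, NOT part of the kit, stays where it stands: white dropper bottle, 31 mm across the body and 84 mm tall, standing upright, with a pointed blue cap and a blue band on its label; loose, about 55 g. Round body up to 47 mm, then the cap, 21 mm across. Point: on its axis, 42 mm above its foot; z up.
- amber_bottle_mid (a point): Amber-brown oil bottle with a pointed black cap and a pale label, NOT part of the kit, stays where it stands: 31 mm across the body and 84 mm tall, upright, loose, about 55 g. This point: on its axis, 42 mm above its foot; z up.
- stone_mid (a point): Touchstone: black slab with fine gold streaks on its top face, 52 mm (its x) by 90 mm (its y) by 18 mm high, lying flat on a thin cork pad (3 mm high, 70 x 104 mm, fixed) to the left of the bottles; loose, about 190 g. This point: its centre, 9 mm above its underside; z up.
- yellow_well (a point): Well with the flat yellow plate (18 x 40 x 3 mm, centre 43 mm off, -x side) in front of it, in the fixed kit tray. Point: centre of its floor, 6 mm above the desk. 50 x 50 mm inside, sides along x and y; grey walls 5 mm thick, 12 mm above the floor. Three wells in a row along y, 55 mm apart, colours in any order; tray plate 90 (x) x 286 mm (y), aluminium.
- green_well (a point): Well with the flat green plate (18 x 40 x 3 mm, centre 43 mm off, -x side) in front of it, in the fixed kit tray. Point: centre of its floor, 6 mm above the desk. 50 x 50 mm inside, sides along x and y; grey walls 5 mm thick, 12 mm above the floor. Three wells in a row along y, 55 mm apart, colours in any order; tray plate 90 (x) x 286 mm (y), aluminium.
- red_well (a point): Well with the flat red plate (18 x 40 x 3 mm, centre 43 mm off, -x side) in front of it, in the fixed kit tray. Point: centre of its floor, 6 mm above the desk. 50 x 50 mm inside, sides along x and y; grey walls 5 mm thick, 12 mm above the floor. Three wells in a row along y, 55 mm apart, colours in any order; tray plate 90 (x) x 286 mm (y), aluminium.
- stone_bay (a point): Touchstone's bay: shallow bare-metal rectangle with a low grey lip at the kit tray's left (+y) end. Point: centre of its floor, 6 mm above the desk. Inside 74 mm along x, 109 mm along y (the stone's 90 mm side goes along y); its lip is 3 mm thick and 3 mm above the floor. The nearest well's centre lies 87 mm towards -y.
Mind the look-alikes: they are no part of the job. Leave any pink or turquoise look-alike of the part that bears green_bottle_mid alone.

How it is judged:
By the outcome, as a careful person would: the job done as asked, in the order asked, and still so for the second after the job is handed in, with the robot touching nothing.
It also fails if it takes over 96 s, if anything falls off the work surface, if the arm or the gripper's body presses on something with over 40 N, if the wrist force passes 120 N, or if a joint passes its speed limit or range.

## Working session

There is one attempt and no reset: what is moved stays moved. The work goes in short steps, Python scripts to look and compute and a tool call to move; the robot and the scene stay as the last step left them, time stands still between calls to the robot, and variables do not carry over. Pictures are saved under pics/ and viewed, at most 14 in all, crops included, and the job is handed in when it is done.

Besides the shell and the picture viewer there is one more tool, called after "Emit:" as name(argument=value, ...) on one line, values as JSON. apply_moves: Moves the arm, as the interface text tells. Shifts and turns lie within -1 to 1; 1 stands for 0.2 m of shift or 1.5 rad of turn. Its arguments: {"type":"object","properties":{"moves":{"type":"array","items":{"type":"array","items":{"type":"number","minimum":-1,"maximum":1}}},"grip_force":{"type":"number"}},"required":["moves"]}

```bash
mkdir -p pics; cat > h.py <<'E'
import numpy as np, cv2
from scipy.spatial.transform import Rotation as R
from cell import env, viewer, boxes_of, masks_of
E
python3 - <<'E'
from h import *
for n in ["scene","top","wrist"]:
    im=viewer.read_camera(n); cv2.imwrite(f"pics/{n}0.png",im[:,:,::-1]); print(n,viewer.get_calibration(n))
print(env.get_obs())
E
```

```text
scene {'fov_y': 42.51401487975454, 'cx': 279.41360181971635, 'cy': 207.16521964815493, 'position': array([-0.05480033, -0.18510833,  0.48378337]), 'orientation': array([ 62.39630825,   0.56525687, -58.18713773])}
top {'fov_y': 42.719092327382576, 'cx': 275.92604684742565, 'cy': 216.18878058571775, 'position': array([0.39466023, 0.25065947, 0.98518656]), 'orientation': array([ 12.47712763,  -0.29677651, -93.02016069])}
wrist {'fov_y': 64.26322086817375, 'cx': 274.54073058404623, 'cy': 208.25580309205355, 'position': array([0.1889261 , 0.62605367, 0.38343317]), 'orientation': array([-15.20841019,   0.10840046,  66.92261172])}
{'time_s': 0.15, 'qpos': array([-66.05831634,  18.43065308,  -4.01698555,  83.158504  ,
         1.29581375,  78.54206859,  -3.25816574]), 'joint_velocities': array([-0.01596779, -0.21320271,  0.02647363, -0.12361332,  0.10019682,
        0.0940341 ,  0.08693328]), 'effort': array([-4.25274384e-04, -4.91794860e+01, -4.04983666e-01, -3.12875497e+01,
       -6.40791468e-02,  4.04300541e-02,  1.30757990e-04]), 'tool_pos': array([0.25523944, 0.59732897, 0.22170068]), 'tool_rot': array([-1.79914044e+02,  5.43037885e-03,  1.56871083e+02]), 'force': array([-0.34010543, -0.21184012, -0.58457955]), 'wrist_torque': array([-0.02539391, -0.00926927, -0.0212719 ]), 'grasp_force': 0.0, 'grip_width': 0.08714600528414773}
```

View pics/top0.png

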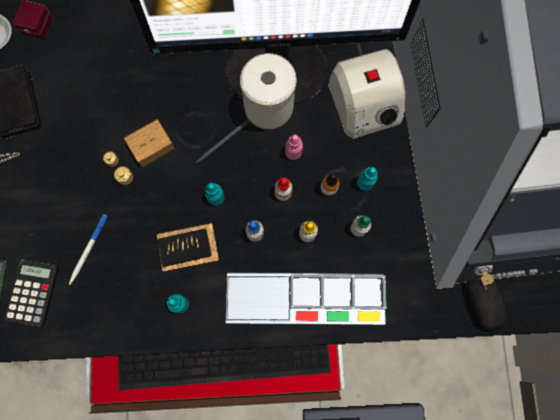

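View pics/scene0.png

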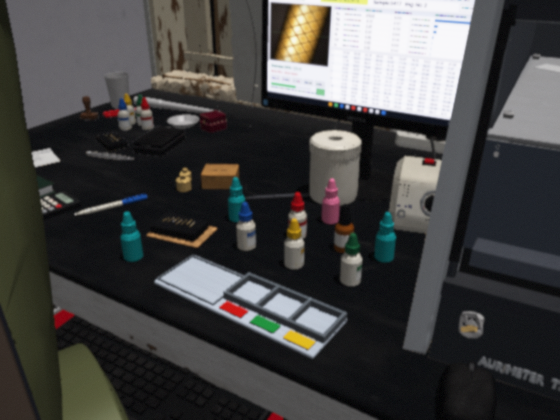

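The top view shows these candidates:
- **Acid bottles:** yellow (309,230), green (361,225) and red (284,187).
- **Not part of the kit:** blue (254,230) and amber (330,184).
- **Look-alikes:** turquoise at (214,193), (368,178) and (177,303), and pink at (293,147). The scene view also shows far bottles at about (125,115), including a red one.
- **Stone:** (187,247) on its cork pad.
- **Tray:** wells run red (306,292), green (337,292), yellow (369,292), with the bay at (258,298).

```bash
cat >> h.py <<'E'
def proj(P,cam,c=None):
    c=c or viewer.get_calibration(cam); f=210/np.tan(np.radians(c["fov_y"]/2))
    p=R.from_euler("xyz",c["orientation"],degrees=True).inv().apply(np.atleast_2d(P)-c["position"])
    return np.c_[c["cx"]+f*p[:,0]/-p[:,2], c["cy"]-f*p[:,1]/-p[:,2]]
def ray(px,z,cam,c=None):
    c=c or viewer.get_calibration(cam); f=210/np.tan(np.radians(c["fov_y"]/2))
    px=np.atleast_2d(px); d=np.c_[(px[:,0]-c["cx"])/f,-(px[:,1]-c["cy"])/f,-np.ones(len(px))]
    d=R.from_euler("xyz",c["orientation"],degrees=True).apply(d)
    return c["position"]+d*((z-c["position"][2])/d[:,2])[:,None]
E
python3 - <<'E'
from h import *
im=viewer.read_camera("top")
Z=dict(yellow_bottle_mid=.05,green_bottle_mid=.05,red_bottle_mid=.05,blue_bottle_mid=.05,amber_bottle_mid=.05,stone_mid=.02,yellow_well=.006,green_well=.006,red_well=.006,stone_bay=.006)
for n,z in Z.items():
    for r in boxes_of("top",n)[:4]: print(n,round(r["conf"],2),np.round(r["location"],1),ray(r["location"],z,"top").round(4)[0])
# tray outline corners & machine edge
for p in [(227,273),(385,275),(386,322),(227,324),(438,285),(437,288),(400,50),(417,20)]: print(p,ray(p,.006,"top").round(3)[0],ray(p,.3,"top").round(3)[0])
im=cv2.resize(im[130:340,130:400],None,fx=2.9,fy=2.85,interpolation=cv2.INTER_CUBIC); cv2.imwrite("pics/crop.png",im[:,:,::-1])
E
```

```text
yellow_bottle_mid 0.69 [308.2 232.7] [0.5682 0.1794 0.05  ]
green_bottle_mid 0.83 [293.4 145.2] [0.7328 0.1958 0.05  ]
green_bottle_mid 0.8 [363.5 230.6] [0.5669 0.0811 0.05  ]
green_bottle_mid 0.65 [362.2 178.5] [0.6629 0.075  0.05  ]
green_bottle_mid 0.65 [176.3 304.1] [0.4553 0.4142 0.05  ]
red_bottle_mid 0.89 [283.  187.6] [0.6532 0.2194 0.05  ]
blue_bottle_mid 0.76 [254.7 232.3] [0.5738 0.274  0.05  ]
amber_bottle_mid 0.57 [328.6 186.1] [0.6518 0.1369 0.05  ]
amber_bottle_mid 0.52 [362.6 227.6] [0.5724 0.0822 0.05  ]
stone_mid 0.77 [185.7 246. ] [0.5607 0.4011 0.02  ]
yellow_well 0.78 [367.3 314.1] [0.4224 0.0797 0.006 ]
green_well 0.79 [336.3 312.7] [0.4278 0.1352 0.006 ]
red_well 0.76 [308.4 317.6] [0.4218 0.1858 0.006 ]
stone_bay 0.84 [301.3 299.8] [0.454  0.1966 0.006 ]
(227, 273) [0.509 0.329 0.006] [0.475 0.305 0.3  ]
(385, 275) [0.491 0.041 0.006] [0.462 0.104 0.3  ]
(386, 322) [0.407 0.047 0.006] [0.403 0.108 0.3  ]
(227, 324) [0.418 0.332 0.006] [0.411 0.308 0.3  ]
(438, 285) [ 0.468 -0.053  0.006] [0.446 0.038 0.3  ]
(437, 288) [ 0.462 -0.051  0.006] [0.442 0.04  0.3  ]
(400, 50) [ 0.939 -0.033  0.006] [0.776 0.052 0.3  ]
(417, 20) [ 1.004 -0.074  0.006] [0.821 0.023 0.3  ]
```

View pics/crop.png

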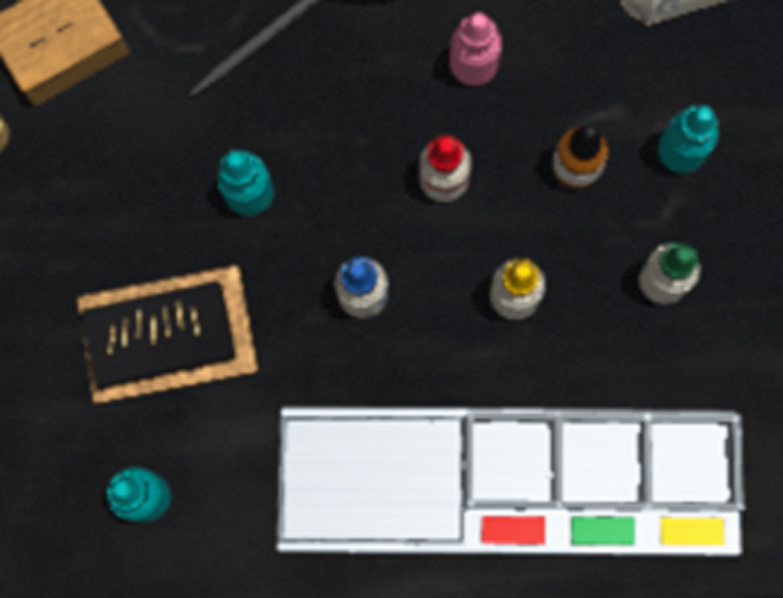

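```bash
python3 - <<'E'
from h import *
im=viewer.read_camera("top"); hsv=cv2.cvtColor(im,cv2.COLOR_RGB2HSV)
def blobs(m,mn=20):
    n,l,s,c=cv2.connectedComponentsWithStats(m.astype(np.uint8)); return [(c[i],s[i,4],l==i) for i in range(1,n) if s[i,4]>mn]
def hue(a,b,s=120,v=60): h=hsv[...,0]; return (h>=a)&(h<=b)&(hsv[...,1]>s)&(hsv[...,2]>v)
roi=np.zeros(im.shape[:2],bool); roi[130:340,140:400]=1
H={'red':hue(0,4)|hue(175,180),'green':hue(55,82,80,40),'yellow':hue(22,32),'blue':hue(100,120),'pink':hue(160,174,60),'turq':hue(84,96)}
for k,m in H.items():
    for c,a,_ in blobs(m&roi): print(k,c.round(1),a,'z.008',ray(c,.008,"top")[0].round(4)[:2],'z.065',ray(c,.065,"top")[0].round(4)[:2])
# white tray
w=(hsv[...,1]<60)&(hsv[...,2]>110); w[:262]=0;w[335:]=0;w[:,:220]=0;w[:,395:]=0
pts=np.argwhere(w)[:,::-1]; X=ray(pts,.006,"top")[:,:2]; r=cv2.minAreaRect(X.astype(np.float32)*1000); print('tray',r,cv2.boxPoints(r).round(0).tolist())
for r in masks_of("top","stone_mid")[:2]:
    X=ray(np.argwhere(r["pixels"])[:,::-1],.021,"top")[:,:2]; q=cv2.minAreaRect(X.astype(np.float32)*1000); print('stone',r["conf"],X.mean(0),q)
# cork
ck=hue(8,22,60,90); ck[:215]=0; ck[280:]=0; ck[:,:145]=0; ck[:,230:]=0
X=ray(np.argwhere(ck)[:,::-1],.003,"top")[:,:2]; q=cv2.minAreaRect(X.astype(np.float32)*1000); print('cork',q,cv2.boxPoints(q).round(0).tolist())
# gold streaks
for p in [(268,127),(270,55),(268,90),(345,135),(424,128)]: print(p,ray(p,0,"top")[0].round(3),ray(p,.15,"top")[0].round(3))
E
```

```text
red [283.1 183.2] 135 z.008 [0.6734 0.2172] z.065 [0.6571 0.2192]
red [306.7 315.4] 213 z.008 [0.4257 0.1888] z.065 [0.4239 0.1924]
green [364.  220.9] 128 z.008 [0.5929 0.071 ] z.065 [0.5813 0.0814]
green [337.3 315.7] 211 z.008 [0.4223 0.134 ] z.065 [0.4207 0.1408]
yellow [309.3 226.6] 121 z.008 [0.5874 0.1735] z.065 [0.5761 0.178 ]
yellow [368.1 316. ] 190 z.008 [0.4189 0.079 ] z.065 [0.4175 0.089 ]
blue [253.3 226.2] 118 z.008 [0.5934 0.2772] z.065 [0.5818 0.2756]
pink [293.7 146.9] 376 z.008 [0.7446 0.193 ] z.065 [0.7242 0.1964]
turq [367.7 177.9] 342 z.008 [0.6756 0.0565] z.065 [0.6592 0.0678]
turq [214.2 193.4] 324 z.008 [0.6602 0.3478] z.065 [0.6447 0.3422]
turq [177.2 303.2] 327 z.008 [0.4595 0.4199] z.065 [0.4557 0.41  ]
tray ((456.7100830078125, 188.36865234375), (289.287353515625, 90.96170043945312), 86.4930191040039) [[402.0, 47.0], [493.0, 41.0], [511.0, 330.0], [420.0, 336.0]]
stone 0.75 [0.55851152 0.40429267] ((558.3156127929688, 403.9293518066406), (53.63825607299805, 89.53807067871094), 10.51232624053955)
stone 0.33 [0.45719938 0.19471761] ((455.433837890625, 191.24278259277344), (286.2890625, 93.15412139892578), 86.11067962646484)
cork ((562.4354248046875, 400.87176513671875), (71.72999572753906, 104.81951904296875), 8.493369102478027) [[519.0, 447.0], [535.0, 344.0], [606.0, 354.0], [590.0, 458.0]]
(268, 127) [0.791 0.24  0.   ] [0.731 0.242 0.15 ]
(270, 55) [0.945 0.228 0.   ] [0.861 0.232 0.15 ]
(268, 90) [0.869 0.236 0.   ] [0.797 0.238 0.15 ]
(345, 135) [ 0.767  0.091 -0.   ] [0.71  0.116 0.15 ]
(424, 128) [ 0.773 -0.064 -0.   ] [ 0.716 -0.016  0.15 ]
```

Emit:
apply_moves(moves=[[-0.25, -0.145, 0, 0, 0, 0.1, 1], [-0.5, -0.29, 0, 0, 0, 0.2, 1], [-0.75, -0.43, 0, 0, 0, 0.3, 1], [-1, -0.575, 0, 0, 0, 0.4, 1], [-1, -0.575, 0, 0, 0, 0.5, 1], [-1, -0.575, 0, 0, 0, 0.6, 1], [-1, -0.575, 0, 0, 0, 0.7, 1], [-1, -0.575, 0, 0, 0, 0.778, 1], [-1, -0.575, 0, 0, 0, 0.778, 1]])

```text
time_s: 1.7
tool_pos: [0.3942, 0.4134, 0.2227]
tool_rot: [180.0, -0.0, 90.0]
force: [1.6, -0.1, 0.6]
grip_width: 0.087
grasp_force: 0.0
```

Emit:
apply_moves(moves=[[-0.2, 0.18, 0, 0, 0, 0, 1], [-0.4, 0.36, 0, 0, 0, 0, 1], [-0.6, 0.54, 0, 0, 0, 0, 1], [-0.8, 0.72, 0.05, 0, 0, 0, 1], [-1, 0.87, 0.1, 0, 0, 0, 1], [-1, 0.87, 0.1, 0, 0, 0, 1]])

```text
time_s: 2.3
tool_pos: [0.5711, 0.2064, 0.2019]
tool_rot: [179.9, 0.2, 89.7]
force: [-0.4, -1.0, -0.5]
grip_width: 0.0868
grasp_force: 0.0
```

```bash
python3 - <<'E'
from h import *
o=env.get_obs(); print(o["tool_pos"],o["tool_rot"],o["qpos"].round(0),o["time_s"])
c=viewer.get_calibration("wrist"); im=viewer.read_camera("wrist"); cv2.imwrite("pics/w1.png",im[:,:,::-1])
for n in ["yellow_bottle_mid","green_bottle_mid","red_bottle_mid","stone_bay"]:
    for r in boxes_of("wrist",n)[:3]: print(n,r["conf"],r["location"],ray(r["location"],.05,"wrist",c)[0].round(3))
print(proj([[.572,.178,0],[.572,.178,.084]],"wrist",c))
E
```

```text
[0.57111781 0.20644276 0.20186593] [179.94061759   0.21442508  89.73033497] [-39.  14.  20.  92.  -5.  75. -19.] 2.3
yellow_bottle_mid 0.86 [282.1, 217.1] [0.578 0.183 0.05 ]
green_bottle_mid 0.8 [282.6, 313.3] [0.579 0.076 0.05 ]
green_bottle_mid 0.8 [359.1, 317.0] [0.661 0.072 0.05 ]
green_bottle_mid 0.78 [360.3, 33.9] [0.644 0.346 0.05 ]
red_bottle_mid 0.97 [356.0, 174.2] [0.648 0.226 0.05 ]
stone_bay 0.68 [168.1, 149.5] [0.472 0.249 0.05 ]
[[275.78517059 208.77354453]
 [276.13949578 234.20739853]]
```

View pics/w1.png

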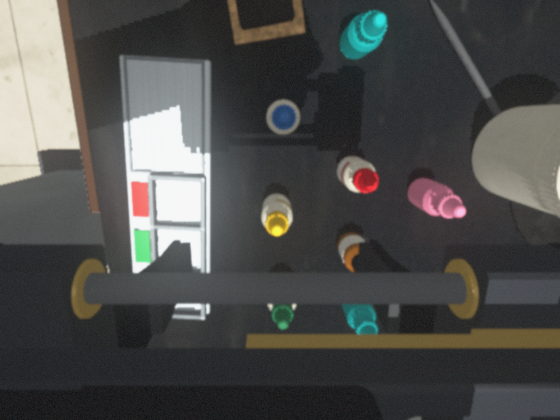

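The wrist view shows the yellow bottle (277,215), red (357,175), green (283,310) and blue (283,117). They match the top-camera estimates, and the tray is on the left.

```bash
python3 - <<'E'
from h import *
o=env.get_obs(); print(o["tool_pos"],o["tool_rot"],o["time_s"])
c=viewer.get_calibration("wrist")
for n,p,z in [("ytip",(277,234),.082),("rtip",(371,182),.082),("gtip",(283,325),.082),("redplate",(141,199),.009),("redwell",(179,198),.006),("bayTL",(125,60),.007),("bayTR",(209,63),.007),("bayBL",(131,172),.007),("bayBR",(208,173),.007),("bluebody",(283,117),.047)]: print(n,ray(p,z,"wrist",c)[0].round(4))
print("topbay",ray((258.3,298.1),.006,"top"))
E
```

```text
[0.5673395  0.215361   0.20268744] [-1.79973163e+02 -7.03988855e-02  9.02081728e+01] 2.55
ytip [0.5691 0.1868 0.082 ]
rtip [0.6493 0.2344 0.082 ]
gtip [0.5755 0.0937 0.082 ]
redplate [0.4206 0.2006 0.009 ]
redwell [0.4614 0.2012 0.006 ]
bayTL [0.4181 0.3415 0.007 ]
bayTR [0.5011 0.3392 0.007 ]
bayBL [0.412 0.23  0.007]
bayBR [0.4949 0.2293 0.007 ]
bluebody [0.5741 0.2878 0.047 ]
topbay [[0.46107514 0.27396039 0.006     ]]
```

Emit:
apply_moves(moves=[[-0.09, 0.015, 0.1, 0, 0, 0, 0.75], [-0.18, 0.025, 0.2, 0, 0, 0, 0.75], [-0.185, 0.025, 0.4, 0, 0, 0, 0.75], [-0.185, 0.025, 0.6, 0, 0, 0, 0.75], [-0.185, 0.025, 0.75, 0, 0, 0, 0.75], [-0.185, 0.025, 0.85, 0, 0, 0, 0.75], [-0.185, 0.025, 0.905, 0, 0, 0, 0.75], [-0.185, 0.025, 0.905, 0, 0, 0, 0.75], [-0.185, 0.025, 0.905, 0, 0, 0, 0.75], [-0.185, 0.025, 0.905, 0, 0, 0, 0.75]])

```text
time_s: 3.55
tool_pos: [0.5743, 0.1773, 0.0233]
tool_rot: [179.8, -0.1, 90.0]
force: [-0.3, -0.0, -0.3]
grip_width: 0.0655
grasp_force: 0.0
```

Emit:
apply_moves(moves=[[0, 0, 0, 0, 0, 0, 0.3], [0, 0, 0, 0, 0, 0, 0.2], [0, 0, 0, 0, 0, 0, 0.1], [0, 0, 0, 0, 0, 0, 0], [0, 0, 0, 0, 0, 0, 0], [0, 0, 0, 0, 0, 0, 0], [0, 0, 0, 0, 0, 0, 0]], grip_force=15)

```text
time_s: 4.25
tool_pos: [0.5732, 0.1764, 0.0216]
tool_rot: [180.0, -0.0, 90.0]
force: [-0.0, -0.3, 1.0]
grip_width: 0.0303
grasp_force: 15.0
```

Emit:
apply_moves(moves=[[0, 0, -0.1, 0, 0, 0, 0], [0, 0, -0.22, 0, 0, 0, 0], [0, 0, -0.36, 0, 0, 0, 0], [-0.05, -0.05, -0.5, 0, 0, 0, 0], [-0.13, -0.15, -0.6, 0, 0, 0, 0], [-0.24, -0.27, -0.6, 0, 0, 0, 0], [-0.35, -0.39, -0.6, 0, 0, 0, 0], [-0.43, -0.48, -0.6, 0, 0, 0, 0], [-0.48, -0.54, -0.55, 0, 0, 0, 0], [-0.495, -0.555, -0.5, 0, 0, 0, 0], [-0.495, -0.555, -0.5, 0, 0, 0, 0], [-0.495, -0.555, -0.5, 0, 0, 0, 0]])

```text
time_s: 5.45
tool_pos: [0.4626, 0.078, 0.1215]
tool_rot: [180.0, 0.0, 90.0]
force: [-0.7, -0.6, 0.2]
grip_width: 0.0302
grasp_force: 15.0
```

```bash
python3 - <<'E'
from h import *
o=env.get_obs(); print(o["tool_pos"],o["tool_rot"],o["grip_width"],o["force"],o["qpos"].round(0))
cv2.imwrite("pics/s2.png",np.hstack([cv2.resize(viewer.read_camera("scene")[120:380,100:460,::-1],(400,290)),cv2.resize(viewer.read_camera("top")[130:340,130:400,::-1],(380,290))]))
E
```

```text
[0.46264728 0.07797677 0.12147177] [1.79991326e+02 4.87360907e-03 9.00294139e+01] 0.03024693871513952 [-0.73183963 -0.59688885  0.23779873] [-35.   0.  23. 116.  -0.  64. -13.]
```

View pics/s2.png

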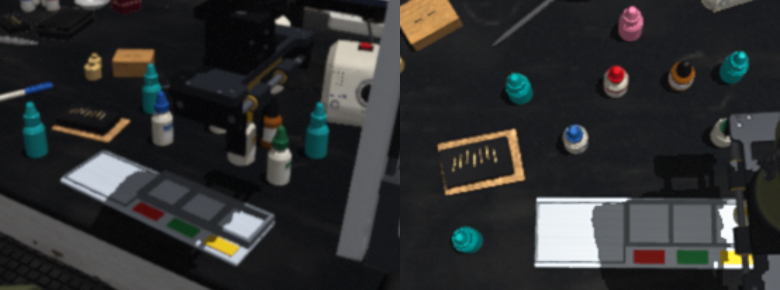

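The bottle is held over the yellow well, with its shadow on the tray and nothing touched. I'll lower it now.

Emit:
apply_moves(moves=[[0, 0, 0.12, 0, 0, 0, 0], [0, 0, 0.25, 0, 0, 0, 0], [0, 0, 0.36, 0, 0, 0, 0], [0, 0, 0.42, 0, 0, 0, 0], [0, 0, 0.45, 0, 0, 0, 0], [0, 0, 0.465, 0, 0, 0, 0], [0, 0, 0.465, 0, 0, 0, 0], [0, 0, 0.465, 0, 0, 0, 0]])

```text
time_s: 6.35
tool_pos: [0.463, 0.0777, 0.0294]
tool_rot: [179.9, -0.0, 90.0]
force: [0.1, 0.6, -0.5]
grip_width: 0.0305
grasp_force: 15.0
```

Emit:
apply_moves(moves=[[0, 0, 0, 0, 0, 0, 0.4], [0, 0, 0, 0, 0, 0, 0.6], [0, 0, 0, 0, 0, 0, 0.6], [0, 0, 0, 0, 0, 0, 0.6], [0, 0, -0.1, 0, 0, 0, 0.6], [0, 0, -0.25, 0, 0, 0, 0.6], [0, 0, -0.4, 0, 0, 0, 0.6], [0, 0, -0.55, 0, 0, 0, 0.6], [0, 0.1, -0.6, 0, 0, 0, 0.6], [0, 0.25, -0.6, 0, 0, 0, 0.6], [0.02, 0.4, -0.6, 0, 0, 0, 0.7], [0.03, 0.52, -0.6, 0, 0, 0, 0.75], [0.035, 0.58, -0.6, 0, 0, 0, 0.75], [0.035, 0.58, -0.6, 0, 0, 0, 0.75], [0.035, 0.58, -0.6, 0, 0, 0, 0.75]])

```text
time_s: 7.85
tool_pos: [0.5772, 0.0841, 0.1482]
tool_rot: [-179.9, 0.0, 90.0]
force: [-0.1, -0.3, -0.7]
grip_width: 0.0653
grasp_force: 0.0
```

```bash
python3 - <<'E'
from h import *
o=env.get_obs(); print(o["tool_pos"],o["tool_rot"],o["time_s"])
c=viewer.get_calibration("wrist"); im=viewer.read_camera("wrist"); cv2.imwrite("pics/w3.png",im[:,:,::-1])
t=viewer.read_camera("top")
for n in ["green_bottle_mid","yellow_bottle_mid"]:
    for r in boxes_of("wrist",n)[:4]: print(n,r["conf"],r["location"],ray(r["location"],.05,"wrist",c)[0].round(3))
    for r in boxes_of("top",n)[:4]: print("top",n,r["conf"],r["location"],ray(r["location"],.05,"top")[0].round(3))
print(proj([[.578,.082,0],[.578,.082,.084]],"wrist",c))
E
```

```text
[0.57715945 0.08414563 0.14819205] [-1.79911124e+02  1.48135891e-02  8.99852688e+01] 7.85
green_bottle_mid 0.81 [373.1, 223.9] [0.657 0.072 0.05 ]
green_bottle_mid 0.6 [277.2, 202.4] [0.579 0.09  0.05 ]
green_bottle_mid 0.58 [482.6, 59.5] [0.726 0.196 0.05 ]
top green_bottle_mid 0.89 [176.2, 304.4] [0.455 0.414 0.05 ]
top green_bottle_mid 0.88 [213.9, 192.8] [0.65  0.344 0.05 ]
top green_bottle_mid 0.69 [293.8, 148.1] [0.727 0.195 0.05 ]
top green_bottle_mid 0.49 [359.1, 229.6] [0.569 0.089 0.05 ]
yellow_bottle_mid 0.88 [141.6, 210.6] [0.469 0.083 0.05 ]
top yellow_bottle_mid 0.55 [364.4, 289.4] [0.463 0.089 0.05 ]
[[276.29120246 197.81233847]
 [276.5954194  225.39694605]]
```

View pics/w3.png

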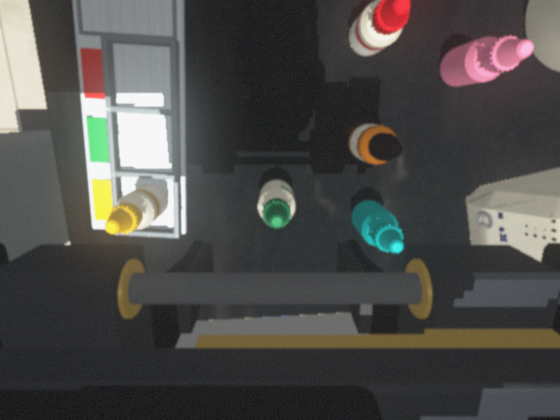

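Yellow stands upright in its well (140,205). Green is at (276,205), right where predicted, with turquoise at (377,225) clear of it.

Emit:
apply_moves(moves=[[-0.01, 0.005, 0.15, 0, 0, 0, 0.75], [-0.01, 0.005, 0.3, 0, 0, 0, 0.75], [-0.01, 0.005, 0.45, 0, 0, 0, 0.75], [-0.01, 0.005, 0.56, 0, 0, 0, 0.75], [-0.01, 0.005, 0.61, 0, 0, 0, 0.75], [-0.01, 0.005, 0.632, 0, 0, 0, 0.75], [-0.01, 0.005, 0.632, 0, 0, 0, 0.75], [-0.01, 0.005, 0.632, 0, 0, 0, 0.3], [-0.01, 0.005, 0.632, 0, 0, 0, 0.15], [-0.01, 0.005, 0.632, 0, 0, 0, 0], [-0.01, 0.005, 0.632, 0, 0, 0, 0], [-0.01, 0.005, 0.632, 0, 0, 0, 0], [-0.01, 0.005, 0.632, 0, 0, 0, 0], [-0.01, 0.005, 0.632, 0, 0, 0, 0]])

```text
time_s: 9.55
tool_pos: [0.5792, 0.0825, 0.0223]
tool_rot: [180.0, -0.0, 90.0]
force: [-0.6, -0.2, 2.3]
grip_width: 0.0306
grasp_force: 15.0
```

Emit:
apply_moves(moves=[[0, 0, -0.12, 0, 0, 0, 0], [0, 0, -0.27, 0, 0, 0, 0], [0, 0, -0.42, 0, 0, 0, 0], [0.02, -0.05, -0.55, 0, 0, 0, 0], [0.07, -0.15, -0.6, 0, 0, 0, 0], [0.13, -0.28, -0.6, 0, 0, 0, 0], [0.19, -0.41, -0.6, 0, 0, 0, 0], [0.23, -0.51, -0.55, 0, 0, 0, 0], [0.25, -0.555, -0.5, 0, 0, 0, 0], [0.255, -0.565, -0.4, 0, 0, 0, 0], [0.255, -0.565, -0.3, 0, 0, 0, 0], [0.255, -0.565, -0.2, 0, 0, 0, 0], [0.255, -0.565, -0.12, 0, 0, 0, 0], [0.255, -0.565, -0.07, 0, 0, 0, 0], [0.255, -0.565, -0.045, 0, 0, 0, 0], [0.255, -0.565, -0.035, 0, 0, 0, 0], [0.255, -0.565, -0.035, 0, 0, 0, 0], [0.255, -0.565, -0.035, 0, 0, 0, 0]])

```text
time_s: 11.35
tool_pos: [0.4668, 0.1336, 0.0298]
tool_rot: [179.9, -0.0, 90.0]
force: [0.4, 0.1, -0.7]
grip_width: 0.0302
grasp_force: 15.0
```

Emit:
apply_moves(moves=[[0, 0, 0, 0, 0, 0, 0.4], [0, 0, 0, 0, 0, 0, 0.6], [0, 0, 0, 0, 0, 0, 0.6], [0, 0, 0, 0, 0, 0, 0.6], [0, 0, -0.12, 0, 0, 0, 0.6], [0, 0, -0.3, 0, 0, 0, 0.6], [0, 0, -0.48, 0, 0, 0, 0.6], [0.03, 0.06, -0.62, 0, 0, 0, 0.6], [0.1, 0.2, -0.65, 0, 0, 0, 0.6], [0.18, 0.38, -0.65, 0, 0, 0, 0.6], [0.27, 0.56, -0.65, 0, 0, 0, 0.7], [0.35, 0.74, -0.65, 0, 0, 0, 0.7], [0.41, 0.88, -0.65, 0, 0, 0, 0.7], [0.43, 0.93, -0.65, 0, 0, 0, 0.7], [0.43, 0.94, -0.65, 0, 0, 0, 0.7], [0.43, 0.94, -0.65, 0, 0, 0, 0.7], [0.43, 0.94, -0.65, 0, 0, 0, 0.7]])

```text
time_s: 13.05
tool_pos: [0.6535, 0.2188, 0.1593]
tool_rot: [-180.0, 0.0, 90.0]
force: [-0.4, -0.5, 0.4]
grip_width: 0.0611
grasp_force: 0.0
```

```bash
python3 - <<'E'
from h import *
o=env.get_obs(); print(o["tool_pos"],o["tool_rot"],o["time_s"])
c=viewer.get_calibration("wrist"); im=viewer.read_camera("wrist"); cv2.imwrite("pics/w4.png",im[:,:,::-1])
h=cv2.cvtColor(im,cv2.COLOR_RGB2HSV); m=((h[...,0]<5)|(h[...,0]>174))&(h[...,1]>150)&(h[...,2]>80)
n,l,s,ce=cv2.connectedComponentsWithStats(m.astype(np.uint8)); print([(ce[i].round(1),s[i]) for i in range(1,n) if s[i,4]>60])
for z in (.065,.084): print(z,ray([(277,224)],z,"wrist",c)[0])
print(proj([[.655,.221,0],[.655,.221,.065],[.655,.221,.084]],"wrist",c))
E
```

```text
[0.65351408 0.2188441  0.15929945] [-1.79973863e+02  1.27913026e-03  8.99755227e+01] 13.05
[(array([275.5, 206.9]), array([263, 193,  26,  29, 599], dtype=int32)), (array([ 39.1, 221.1]), array([ 30, 203,  19,  37, 514], dtype=int32))]
0.065 [0.65490437 0.2080219  0.065     ]
0.084 [0.65478092 0.21417696 0.084     ]
[[276.75252702 190.96756564]
 [277.16076217 208.42814442]
 [277.31923461 215.20615126]]
```

View pics/w4.png

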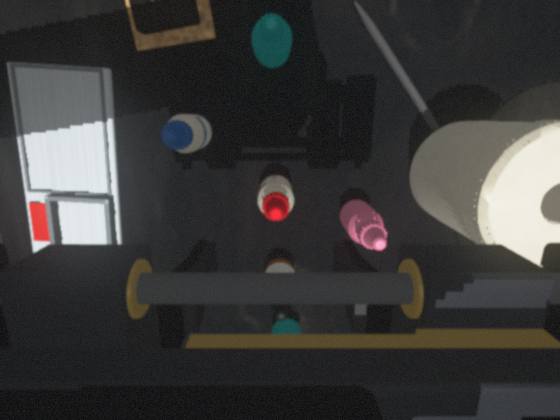

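Red is at (275,200) where predicted. Pink (362,225) and amber (280,268) are clear of the fingers.

Emit:
apply_moves(moves=[[0.01, 0, 0.15, 0, 0, 0, 0.7], [0.015, 0, 0.3, 0, 0, 0, 0.7], [0.015, 0, 0.45, 0, 0, 0, 0.7], [0.015, 0, 0.57, 0, 0, 0, 0.7], [0.015, 0, 0.65, 0, 0, 0, 0.7], [0.015, 0, 0.684, 0, 0, 0, 0.7], [0.015, 0, 0.684, 0, 0, 0, 0.7], [0.015, 0, 0.684, 0, 0, 0, 0.3], [0.015, 0, 0.684, 0, 0, 0, 0.15], [0.015, 0, 0.684, 0, 0, 0, 0], [0.015, 0, 0.684, 0, 0, 0, 0], [0.015, 0, 0.684, 0, 0, 0, 0], [0.015, 0, 0.684, 0, 0, 0, 0], [0.015, 0, 0.684, 0, 0, 0, 0]])

```text
time_s: 14.5
tool_pos: [0.6544, 0.2225, 0.0228]
tool_rot: [180.0, -0.0, 90.0]
force: [-0.5, -0.4, 3.1]
grip_width: 0.0307
grasp_force: 15.0
```

Emit:
apply_moves(moves=[[0, 0, -0.12, 0, 0, 0, 0], [0, 0, -0.27, 0, 0, 0, 0], [0, 0, -0.42, 0, 0, 0, 0], [0, -0.05, -0.56, 0, 0, 0, 0], [-0.03, -0.17, -0.6, 0, 0, 0, 0], [-0.06, -0.34, -0.6, 0, 0, 0, 0], [-0.1, -0.52, -0.6, 0, 0, 0, 0], [-0.13, -0.7, -0.58, 0, 0, 0, 0], [-0.16, -0.84, -0.55, 0, 0, 0, 0], [-0.17, -0.91, -0.5, 0, 0, 0, 0], [-0.17, -0.925, -0.4, 0, 0, 0, 0], [-0.17, -0.925, -0.3, 0, 0, 0, 0], [-0.17, -0.925, -0.2, 0, 0, 0, 0], [-0.17, -0.925, -0.12, 0, 0, 0, 0], [-0.17, -0.925, -0.07, 0, 0, 0, 0], [-0.17, -0.925, -0.045, 0, 0, 0, 0], [-0.17, -0.925, -0.035, 0, 0, 0, 0], [-0.17, -0.925, -0.035, 0, 0, 0, 0], [-0.17, -0.925, -0.035, 0, 0, 0, 0]])

```text
time_s: 16.4
tool_pos: [0.4697, 0.1887, 0.0301]
tool_rot: [179.9, -0.0, 90.0]
force: [0.3, 0.6, 0.0]
grip_width: 0.0305
grasp_force: 15.0
```

Emit:
apply_moves(moves=[[0, 0, 0, 0, 0, 0, 0.4], [0, 0, 0, 0, 0, 0, 0.6], [0, 0, 0, 0, 0, 0, 0.6], [0, 0, 0, 0, 0, 0, 0.6], [0, 0, -0.12, 0, 0, 0, 0.6], [0, 0, -0.3, 0, 0, 0, 0.6], [0, 0, -0.48, 0, 0, 0, 0.6], [0.05, 0.03, -0.62, 0, 0, 0, 0.6], [0.18, 0.08, -0.65, 0, 0, -0.03, 0.8], [0.36, 0.16, -0.65, 0, 0, -0.06, 1], [0.54, 0.25, -0.65, 0, 0, -0.1, 1], [0.72, 0.33, -0.65, 0, 0, -0.105, 1], [0.86, 0.41, -0.65, 0, 0, -0.105, 1], [0.93, 0.44, -0.65, 0, 0, -0.105, 1], [0.95, 0.445, -0.65, 0, 0, -0.105, 1], [0.95, 0.445, -0.65, 0, 0, -0.105, 1], [0.95, 0.445, -0.65, 0, 0, -0.105, 1]])

```text
time_s: 18.1
tool_pos: [0.5581, 0.377, 0.1594]
tool_rot: [-180.0, 0.0, 99.0]
force: [0.2, -0.1, -0.5]
grip_width: 0.0873
grasp_force: 0.0
```

```bash
python3 - <<'E'
from h import *
o=env.get_obs(); print(o["tool_pos"],o["tool_rot"],o["time_s"])
c=viewer.get_calibration("wrist"); im=viewer.read_camera("wrist"); cv2.imwrite("pics/w5.png",im[:,:,::-1])
for n,z in [("stone_mid",.021),("green_bottle_mid",.05)]:
    for r in masks_of("wrist",n)[:3]:
        X=ray(np.argwhere(r["pixels"])[:,::-1],z,"wrist",c)[:,:2]; q=cv2.minAreaRect(X.astype(np.float32)*1000); print(n,r["conf"],r["location"],X.mean(0).round(4),np.round(q[0],1),np.round(q[1],1),q[2])
viewer.read_camera("top")
for r in masks_of("top","stone_mid")[:1]:
    X=ray(np.argwhere(r["pixels"])[:,::-1],.021,"top")[:,:2]; q=cv2.minAreaRect(X.astype(np.float32)*1000); print('stone top',r["conf"],X.mean(0),q)
E
```

```text
[0.55810498 0.37699741 0.15939755] [-1.79979200e+02  4.23809130e-02  9.89589006e+01] 18.1
stone_mid 0.88 [280.1, 160.7] [0.5566 0.4093] [556.8 407.6] [51.4 88.9] 9.876676559448242
green_bottle_mid 0.9 [159.2, 131.7] [0.4601 0.4205] [459.1 420.2] [44.3 29.5] 9.022698402404785
green_bottle_mid 0.63 [362.6, 236.7] [0.6389 0.3627] [644.  360.8] [41.8 30.6] 5.533567905426025
```

View pics/w5.png

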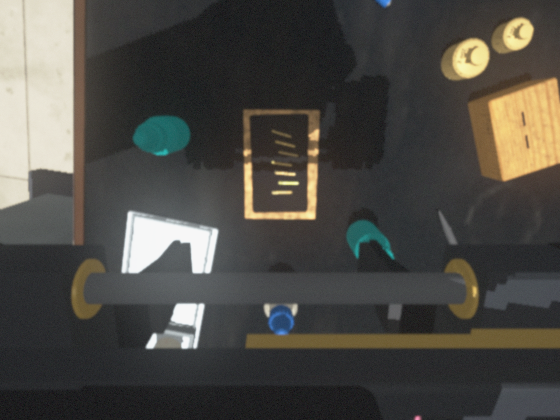

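The stone (280,161) lies at about 9.5° yaw. The turquoise bottle at (160,134) sits near where the gripper body's end will come down. So I'll grip about 9 mm off to the +x side and 12 mm off to the -y side.

Emit:
apply_moves(moves=[[0.04, 0.03, 0.1, 0, 0, 0, 1], [0.08, 0.06, 0.22, 0, 0, 0, 1], [0.084, 0.063, 0.36, 0, 0, 0, 1], [0.084, 0.063, 0.5, 0, 0, 0, 1], [0.084, 0.063, 0.6, 0, 0, 0, 1], [0.084, 0.063, 0.67, 0, 0, 0, 1], [0.084, 0.063, 0.72, 0, 0, 0, 1], [0.084, 0.063, 0.742, 0, 0, 0, 1], [0.084, 0.063, 0.742, 0, 0, 0, 1], [0.084, 0.063, 0.742, 0, 0, 0, 1]])

```text
time_s: 19.35
tool_pos: [0.5687, 0.3974, 0.0121]
tool_rot: [179.9, -0.0, 99.0]
force: [-0.4, -0.9, -0.3]
grip_width: 0.0869
grasp_force: 0.0
```

Emit:
apply_moves(moves=[[0, 0, 0, 0, 0, 0, 0.8], [0, 0, 0, 0, 0, 0, 0.75], [0, 0, 0, 0, 0, 0, 0.7], [0, 0, 0, 0, 0, 0, 0.65], [0, 0, 0, 0, 0, 0, 0.6], [0, 0, 0, 0, 0, 0, 0.5], [0, 0, 0, 0, 0, 0, 0.5], [0, 0, 0, 0, 0, 0, 0.4], [0, 0, 0, 0, 0, 0, 0.4]], grip_force=40)

```text
time_s: 20.25
tool_pos: [0.5678, 0.3971, 0.011]
tool_rot: [-180.0, -0.0, 99.0]
force: [-2.1, -0.3, 1.5]
grip_width: 0.0519
grasp_force: 39.8
```

Emit:
apply_moves(moves=[[0, 0, -0.04, 0, 0, 0, 0], [0, 0, -0.1, 0, 0, 0, 0], [0, 0, -0.2, 0, 0, 0, 0], [0, 0, -0.33, 0, 0, 0, 0], [0, 0, -0.46, 0, 0, 0, 0], [0, 0, -0.57, 0, 0, 0, 0], [0, 0, -0.6, 0, 0, 0, 0], [0, 0, -0.6, 0, 0, 0, 0], [0, 0, -0.6, 0, 0, 0, 0]])

```text
time_s: 21.15
tool_pos: [0.5675, 0.3965, 0.1299]
tool_rot: [-179.9, 0.0, 99.0]
force: [0.1, 0.2, -1.8]
grip_width: 0.0516
grasp_force: 39.8
```

```bash
python3 - <<'E'
from h import *
o=env.get_obs(); print(o["tool_pos"],o["tool_rot"],o["grip_width"],o["force"],o["wrist_torque"])
c=viewer.get_calibration("wrist"); im=viewer.read_camera("wrist"); s=viewer.read_camera("scene"); t=viewer.read_camera("top")
for r in masks_of("wrist","stone_mid")[:1]:
    X=ray(np.argwhere(r["pixels"])[:,::-1],.14,"wrist",c)[:,:2]; q=cv2.minAreaRect(X.astype(np.float32)*1000); print(r["conf"],X.mean(0),q)
a=cv2.resize(im,(400,300)); b=cv2.resize(s[130:370,100:420],(400,300))
cv2.imwrite("pics/w6.png",np.hstack([a,b])[:,:,::-1])
E
```

```text
[0.5675     0.39652526 0.12990182] [-1.79930666e+02  4.52209641e-02  9.90200678e+01] 0.05162665333685514 [ 0.06810411  0.2492651  -1.80047787] [-0.12481361  0.07432023 -0.00580714]
0.79 [0.56303986 0.41906965] ((564.6634521484375, 410.4826354980469), (51.09761047363281, 89.60021209716797), 10.563980102539062)
```

View pics/w6.png

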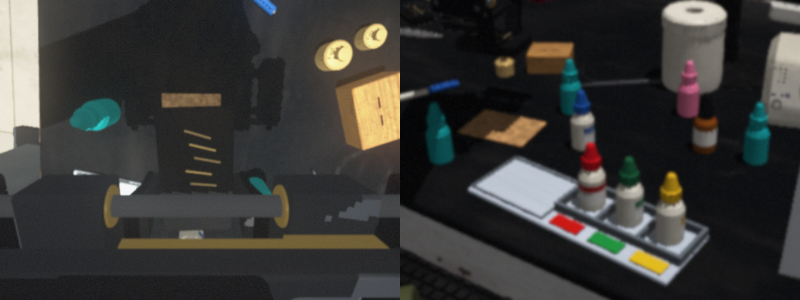

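All three bottles stand in their wells, and the stone hangs level in the grip.

Emit:
apply_moves(moves=[[-0.06, -0.06, 0, 0, 0, 0.02, 0], [-0.16, -0.17, 0, 0, 0, 0.05, 0], [-0.27, -0.29, 0, 0, 0, 0.08, 0], [-0.38, -0.41, 0, 0, 0, 0.11, 0], [-0.48, -0.52, 0.05, 0, 0, 0.14, 0], [-0.55, -0.6, 0.1, 0, 0, 0.1455, 0], [-0.583, -0.635, 0.2, 0, 0, 0.1455, 0], [-0.583, -0.635, 0.25, 0, 0, 0.1455, 0], [-0.583, -0.635, 0.25, 0, 0, 0.1455, 0], [-0.583, -0.635, 0.25, 0, 0, 0.1455, 0]])

```text
time_s: 22.35
tool_pos: [0.4615, 0.2627, 0.0812]
tool_rot: [180.0, -0.0, 86.5]
force: [0.5, 1.0, -2.0]
grip_width: 0.0518
grasp_force: 39.8
```

```bash
python3 - <<'E'
from h import *
o=env.get_obs(); print(o["tool_pos"],o["tool_rot"],o["grip_width"],o["force"],o["time_s"])
c=viewer.get_calibration("wrist"); im=viewer.read_camera("wrist"); s=viewer.read_camera("scene")
v=im.copy()
def rect(cn,yaw,w,h,z,col):
    a=np.radians(yaw); ex=np.array([np.cos(a),np.sin(a)]); ey=np.array([-ex[1],ex[0]])
    P=[np.r_[np.array(cn)+i*w/2*ex+j*h/2*ey,z] for i,j in [(-1,-1),(1,-1),(1,1),(-1,1)]]
    cv2.polylines(v,[proj(P,"wrist",c).round().astype(int)],True,col,1)
rect((.461,.274),-3.5,.074,.109,.006,(255,0,255))
p=o["tool_pos"]; rect((p[0]+.0008,p[1]+.0125),-3.5,.052,.09,p[2]+.01,(0,255,0))
cv2.imwrite("pics/w7.png",np.hstack([cv2.resize(v[:300,60:420],(480,400)),cv2.resize(s[130:370,120:320],(320,400))])[:,:,::-1])
E
```

```text
[0.46147401 0.26270513 0.08121314] [ 1.79962040e+02 -1.44880333e-02  8.65470724e+01] 0.05180252659140743 [ 0.52123323  0.97147425 -2.01023483] 22.35
```

View pics/w7.png

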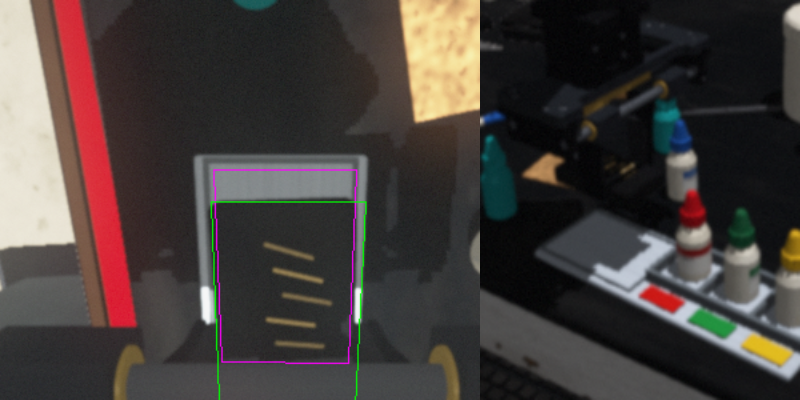

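The drawn bay outline (magenta) lies within about 2 mm of the real one, and the stone (green) sits over it. I'll shift slightly and lower.

Emit:
apply_moves(moves=[[0.005, -0.008, 0.08, 0, 0, 0, 0], [0.005, -0.008, 0.17, 0, 0, 0, 0], [0.005, -0.008, 0.24, 0, 0, 0, 0], [0.005, -0.008, 0.29, 0, 0, 0, 0], [0.005, -0.008, 0.32, 0, 0, 0, 0], [0.005, -0.008, 0.333, 0, 0, 0, 0], [0.005, -0.008, 0.333, 0, 0, 0, 0], [0.005, -0.008, 0.333, 0, 0, 0, 0], [0.005, -0.008, 0.333, 0, 0, 0, 0]])

```text
time_s: 23.35
tool_pos: [0.4597, 0.2633, 0.0149]
tool_rot: [180.0, -0.0, 86.5]
force: [-0.2, 0.4, -3.1]
grip_width: 0.0519
grasp_force: 39.8
```

Emit:
apply_moves(moves=[[0, 0, 0.005, 0, 0, 0, 0], [0, 0, 0.005, 0, 0, 0, 0], [0, 0, 0.005, 0, 0, 0, 0.65], [0, 0, 0.005, 0, 0, 0, 0.7], [0, 0, 0.005, 0, 0, 0, 0.8], [0, 0, 0.005, 0, 0, 0, 0.8], [0, 0, 0.005, 0, 0, 0, 0.8], [0, 0, -0.08, 0, 0, 0, 0.8], [0, 0, -0.2, 0, 0, 0, 0.8], [0, 0, -0.35, 0, 0, 0, 0.8], [0, 0, -0.5, 0, 0, 0, 0.8], [0, 0, -0.65, 0, 0, 0, 0.8], [0.1, 0, -0.75, 0, 0, 0, 0.8], [0.3, 0, -0.8, 0, 0, 0, 0.8], [0.55, 0, -0.8, 0, 0, 0, 0.8], [0.8, 0, -0.8, 0, 0, 0, 0.8], [0.95, 0, -0.8, 0, 0, 0, 0.8], [1, 0, -0.8, 0, 0, 0, 0.8], [1, 0, -0.8, 0, 0, 0, 0.8], [1, 0, -0.8, 0, 0, 0, 0.8]])

```text
time_s: 25.35
tool_pos: [0.4722, 0.4606, 0.1742]
tool_rot: [180.0, 0.1, 86.4]
force: [-0.3, -0.8, -0.1]
grip_width: 0.0694
grasp_force: 0.0
```

```bash
python3 - <<'E'
from h import *
o=env.get_obs(); print(o["tool_pos"],o["grip_width"],o["force"],o["time_s"])
s=viewer.read_camera("scene"); t=viewer.read_camera("top")
cv2.imwrite("pics/f.png",np.hstack([cv2.resize(t[130:340,180:400],(420,400)),cv2.resize(s[170:370,120:420],(380,400)[:2])])[:,:,::-1])
E
```

```text
[0.47218447 0.46055518 0.1741659 ] 0.06944148180114285 [-0.30460852 -0.7526462  -0.09440839] 25.35
```

View pics/f.png

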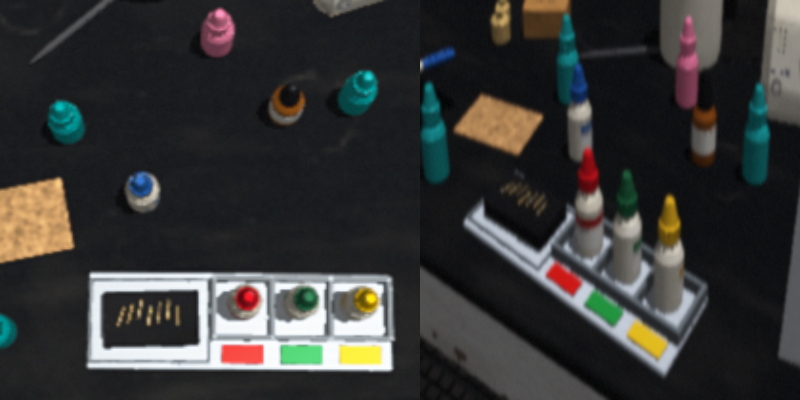

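The stone lies flat in the bay with its streaks up, at (150,318) in the top crop. Red, green and yellow stand in their matching wells, and all the other bottles are where they were.

```bash
python3 -c "
from h import *
print(env.sign_off())"
```

```text
the job is handed in; nothing more can be done
None
```

The kit is packed and handed in: the yellow, green and red bottles stand in their own wells, the touchstone lies flat in the bay with its streaks up, and the other bottles were left where they stood.

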